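# Press the inked seal standing in the seal guide

### The arm

A 6-joint arm with a two-finger parallel gripper is mounted at the origin on the work surface. World frame = base frame: x ahead of the robot, y to its left, z up, the work surface at z = 0. Lengths are in m, angles in rad, forces in N, time in s.
With the tool pointing down it reaches from about 0.35 to 0.875 m from the base axis. Payload 4.2 kg.
Tool frame: the origin (TCP) lies between the finger pads; the fingertips stand 14 mm ahead of it and the grasp point (between the pads) lies 5 mm behind it (manip.tip_reach is the distance from the TCP to the fingertips, in m); z points along the fingers, y is the direction in which the jaws open and shut (so a half turn about z gives the same grasp; the last joint's range is limited). The gripper opens to 85 mm and grips with 20 to 120 N. Pads are 22 mm wide; open, the fingers measure 114 mm over their backs; the gripper's body (76 mm by 85 mm) begins 54 mm behind the grasp point. The pads swing forward as they close: fully open they stand 13 mm farther back than shut.
Start: joints at [-0.933, 0.385, 0.008, 0, -1.194, -0.259], TCP at [0.231, -0.581, 0.245] pointing down, gripper open.
Joint ranges: [-3.14, 3.14], [-1.21, 2.06], [-1.07, 1.41], [-3.16, 2.05], [-2.99, -0.16], [-3.1, 3.1]. Speed limits (rad/s): [2.79, 2.79, 3.14, 3.14, 3.14, 3.14].

### API

Orientations are given as a unit quaternion [w, x, y, z].
In Python, from cell import manip, cams, spotter gives the robot as it stands. The module is installed in compiled form; this text tells all that it offers.
- The arm moves only by the tool send_rows, never from a script. Its argument "moves" is a list of rows, each a list of 3 entries, a list of its own where there are three numbers: the shift along the world's x, y, z in m, then the turn, a rotation vector about the world's x, y, z in degrees, then the closure in counts, from 0 (fully open) to 255 (shut). In form: [[[dx, dy, dz], [rx, ry, rz], jaw], ...]. A call has 1 to 10 rows; each row shifts and turns the commanded pose from where the row before left it; what a row does not reach is not made up. A row lasts 1/10 s, in which the tool goes at most 50 mm and 8.59 degrees, less where a joint would pass 70% of its speed; a pose out of reach is approached as far as the arm can. A call with a gripper value outside its range is refused whole. The fingers move at their own pace and stop on an object; the grip force is fixed at half the most. Time passes only in rows, so rows that do not move let the fingers close. It gives the time, the measured TCP pose, the force and the opening at its end, in the units of the state.
- manip.read_state(): the state, without advancing time (a new reading comes with each control period).
- cams.camera(name): name is "scene" or "side" or "wrist"; returns the picture (420x560x3 uint8, red, green, blue); there is no depth.
- cams.camera_params(name): a dict with "fx", "fy", "cx", "cy" (pixels), "extrinsics" (4x4, takes a point from camera to world coordinates). Camera axes: x right, y up, looking along -z (the intrinsics and any distortion apply to the point x, -y, -z); pixel columns grow to the right and rows downward; lengths in m; the calibration is good to about 2 mm. A picture is of the moment at which its call begins: read the wrist's pose just before it. camera_params takes no time and is no camera call; for the wrist camera it gives the pose at the moment of the call.
- manip.sign_off(): hands the job in, once; it reports no verdict.
Trained networks look in the newest picture that a camera, given by its name, has taken for a name from the list of things; names that differ only in an ending like _2 or _b are one class to them, and where a whole thing is asked for, a point or a joint stands for the part that bears it (a point fixed in the world has none). Each returns a list of dicts, best first, with "confidence" (0 to 1); they miss things now and then, are a little off and sometimes report something else, mostly with a low value. They report only what shows in the picture. A call takes as long as a camera call. They do not tell look-alikes from the thing itself.
- spotter.recognise(camera, target): "at" ([x, y, z] in m, in world coordinates, good to about 4 mm: the middle of the surface that is visible of it).
The state is a dict: "clock": time; "q": joint angles; "qd": joint speeds; "effort": joint torques, N m; "position": TCP position; "ee_rot": TCP orientation; "force": force on the tool from outside, world axes, zero at the start; "wrist_torque": the same for the moment, N m; "opening": opening from 0.0 (shut) to 1.0 (fully open).
Only numpy, scipy, OpenCV 4.12 (cv2) and the standard library are available. Lean on these libraries where they do the work, as an engineer would, in place of code of your own. Each camera call takes 0.05 s, during which the arm holds its last target.

### The job

The teacher has inked a square stone seal and stood it in the inner corner of the L-shaped wooden seal guide on the painted card. With the fingertips press that seal gently straight down for about a second, so that it prints on the cushioned card, then take the hand away. Leave the seal standing in the guide's corner for her to check, lift nothing, and touch neither the guide, the card nor anything else on the table.

Things in the scene. Friction and masses are not known exactly. Their poses are not given: they have to be found in the camera images.
- name_seal: the seal to press: plain tan stone column, 30 x 30 mm square, 65 mm tall, about 155 g, loose, standing upright in the corner of the L-shaped guide. Origin: centre of its underside, z up, x and y square to its faces
- name_seal_top (a point): centre of the flat top of that seal (65 mm above its underside; 79 mm above the table at the start)
- seal_guide: loose dark rosewood L, 12 mm high, lying on the card. Origin: level with its underside, at the centre of the place where the seal stands. Two 14 mm wide arms run along the seal's +x and +y sides, 1 mm off it: one spans y 16 to 30 mm and x -38 to 30 mm, the other x 16 to 30 mm and y -38 to 16 mm. 30 g: not to be touched or shifted
- seal_mat: seal mat, 214 x 214 mm: thin felt foot fixed to the table, black rubber cushion 200 x 200 mm and, stuck on it, the cream card 172 x 172 mm with ink bamboo, its face 14 mm above the table. Origin: centre of the underside, at table height, z up. Not to be touched by the hand
- cushion (a joint): how far the cushion and card have sunk under pressure: 0 at rest, 0.006 m fully down. It begins to sink at about 1 to 2 N on the seal, gives 1 mm for each further 2.5 N, is fully down at about 16 N and springs back when released. A good print needs it about 2 mm or more down
- oblong_seal: another loose stone seal of the same stone, 34 x 20 mm, 48 mm tall, standing free on the same card without a guide, 86 g. Origin: centre of its underside. Leave it alone
- spare_seal: a third loose stone seal, same size and stone as the one to press, standing on the table beside the mat, on its -y side. Origin: centre of its underside. Leave it alone
- paste_jar: open round porcelain jar of red seal paste beside the mat, 72 mm across, 28 mm high. Origin: centre of its underside. Leave alone
- jar_lid: porcelain lid of that jar lying by it, 72 mm across, 14 mm high. Origin: centre of its underside. Leave alone
- paperweight: loose rosewood bar 30 x 220 x 20 mm lying beyond the mat. Origin: centre of its underside, y along it. Leave alone
Mind the look-alikes: they are no part of the job. What is shaped like the name_seal but green or purple is not meant.

How it is judged:
By the outcome, as a careful person would: the job done as asked, in the order asked, and still so for the second after the job is handed in, with the robot touching nothing.
It also fails if it takes over 40 s, if anything falls off the work surface, if the arm or the gripper's body presses on something with over 40 N, if the wrist force passes 120 N, or if a joint passes its speed limit or range.

## Working session

There is one attempt and no reset: what is moved stays moved. The work goes in short steps, Python scripts to look and compute and a tool call to move; the robot and the scene stay as the last step left them, time stands still between calls to the robot, and variables do not carry over. Pictures are saved under pics/ and viewed, and the job is handed in when it is done.

Besides the shell and the picture viewer there is one more tool, called after "Call:" by a JSON object that holds its "op" and its "data". send_rows: Moves the arm, as the interface text tells. Its arguments: {"type":"object","properties":{"moves":{"type":"array"}},"required":["moves"]}

```bash
mkdir -p pics; python3 - <<'E'
from cell import manip,cams,spotter
import cv2
s=manip.read_state();print(s['clock'],s['position'],s['ee_rot'],s['force'],s['opening'],manip.tip_reach)
for c in ['scene','side']:
    im=cams.camera(c);cv2.imwrite(f'pics/{c}0.png',im[:,:,::-1])
    p=cams.camera_params(c);print(c,p)
    for t in ['name_seal','name_seal_top','seal_guide','seal_mat']:
        print(t,[(r['confidence'],r['at']) for r in spotter.recognise(c,t)])
E
```

```text
0.0 [ 0.23095511 -0.58017912  0.24423774] [-2.42185251e-04 -1.88181523e-01  9.82133690e-01  1.03471687e-03] [0.24388475 0.26252303 0.37017084] 1.0004950475149725 0.014
scene {'fx': 489.0980577616752, 'fy': 489.0980577616752, 'cx': 280.4879255891759, 'cy': 207.7371869087167, 'extrinsics': array([[ 0.52405065, -0.55021244,  0.65010552,  1.1751098 ],
       [ 0.85168254,  0.336052  , -0.40212672, -0.41132192],
       [ 0.00278586,  0.76441829,  0.6447146 ,  0.74139857],
       [ 0.        ,  0.        ,  0.        ,  1.        ]])}
name_seal [(0.94, [0.4608, -0.3201, 0.0437]), (0.79, [0.6919, -0.2594, 0.05]), (0.74, [0.5451, -0.3469, 0.0488]), (0.72, [0.5051, -0.1906, 0.0584]), (0.71, [0.3005, -0.2218, 0.0403])]
name_seal_top [(0.77, [0.5042, -0.1913, 0.0545]), (0.74, [0.6947, -0.2659, 0.0531]), (0.7, [0.4574, -0.3205, 0.046]), (0.67, [0.3024, -0.2197, 0.0457]), (0.57, [0.5436, -0.3483, 0.0493])]
seal_guide [(0.55, [0.5172, -0.1827, 0.0225])]
seal_mat [(0.84, [0.5272, -0.1382, 0.0153])]
side {'fx': 450.3051935723583, 'fy': 450.3051935723583, 'cx': 272.6129921128539, 'cy': 209.17896324824062, 'extrinsics': array([[-0.93661555,  0.1940182 , -0.2917332 ,  0.22477352],
       [-0.34995433, -0.55807207,  0.75238789,  0.6715273 ],
       [-0.01683121,  0.80679149,  0.59059648,  0.61629789],
       [ 0.        ,  0.        ,  0.        ,  1.        ]])}
name_seal [(0.92, [0.4494, -0.3085, 0.04]), (0.88, [0.4891, -0.1768, 0.0628]), (0.71, [0.5271, -0.3321, 0.0345]), (0.65, [0.2885, -0.2044, 0.0369]), (0.56, [0.6704, -0.2476, 0.0365])]
name_seal_top [(0.82, [0.5252, -0.3347, 0.0388]), (0.75, [0.4454, -0.3056, 0.0384]), (0.73, [0.6691, -0.2472, 0.037]), (0.62, [0.293, -0.2048, 0.0404])]
seal_guide [(0.78, [0.5023, -0.1661, 0.0245])]
seal_mat [(0.57, [0.4764, -0.0968, 0.0153])]
```

View pics/scene0.png

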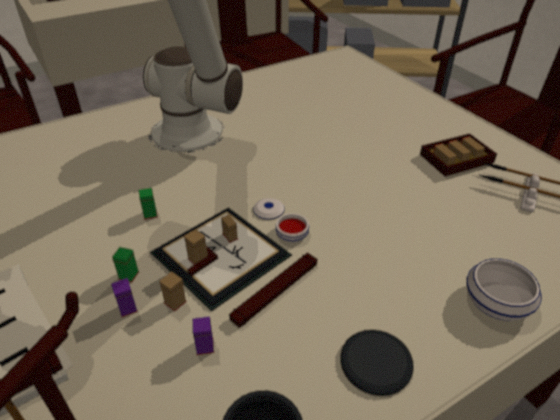

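View pics/side0.png

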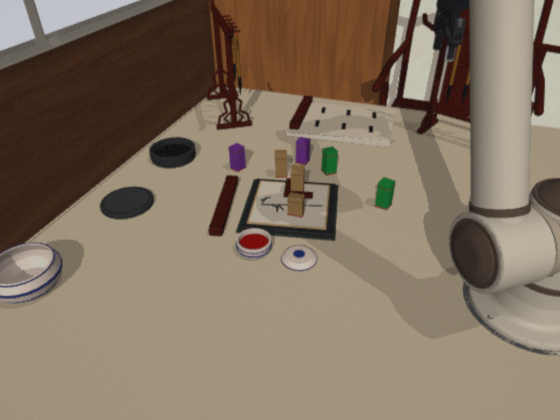

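In the scene view there are three tan columns. The one at (196,247) stands on the card with the dark L at (203,262). (230,228) is smaller, on the card without a guide, so it is the oblong seal. (173,291) is on the table, so it is the spare. Green and purple ones are look-alikes. I confirm the first as the target in enlarged crops.

```bash
python3 - <<'E'
import cv2,numpy as np
a=cv2.imread('pics/scene0.png')[205:305,150:250];b=cv2.imread('pics/side0.png')[140:240,245:345]
f=lambda x:cv2.resize(x,(400,400),interpolation=cv2.INTER_CUBIC)
cv2.imwrite('pics/crop0.png',cv2.convertScaleAbs(np.hstack([f(a),f(b)]),alpha=1.5))
E
```

```text
(no output)
```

View pics/crop0.png

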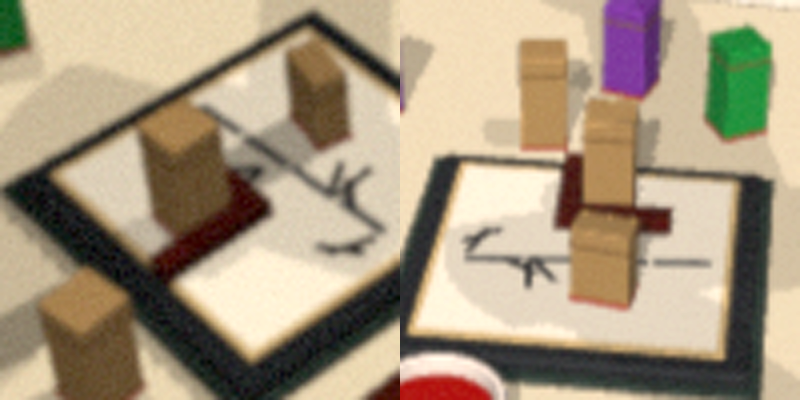

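The left crop shows the target at crop (180,165): a tan column in the L's corner, with its top centre near scene pixel (195,236). The right crop shows the same one at (610,150), behind the oblong seal, with its top near side pixel (298,167).

```bash
cat > h.py <<'E'
import numpy as np
def ray(p,u,v):
    E=np.array(p['extrinsics']);d=np.array([(u-p['cx'])/p['fx'],-(v-p['cy'])/p['fy'],-1]);return E[:3,3],E[:3,:3]@d
def onz(p,u,v,z):
    o,d=ray(p,u,v);return o+d*(z-o[2])/d[2]
def proj(p,X):
    E=np.array(p['extrinsics']);c=E[:3,:3].T@(np.array(X)-E[:3,3]);return p['cx']+p['fx']*c[0]/-c[2],p['cy']-p['fy']*c[1]/-c[2]
E
python3 - <<'E'
from h import *
from cell import cams,manip
p=cams.camera_params('scene')
for u,v in [(138,128),(178,98),(222,120),(183,153),(180,125)]: print(onz(p,150+u/4,205+v/4,.079))
print('mat',[onz(p,150+u/4,205+v/4,.014).round(3) for u,v in [(5,190),(312,12),(250,368)]])
p=cams.camera_params('side')
for u,v in [(190,100),(238,98),(236,118),(185,116),(212,108)]: print(onz(p,245+u/4,140+v/4,.079))
p=cams.camera_params('wrist');print(p,manip.read_state()['position'])
E
```

```text
[ 0.48487581 -0.20534109  0.079     ]
[ 0.47512704 -0.17976136  0.079     ]
[ 0.50112297 -0.16782558  0.079     ]
[ 0.51247668 -0.19373415  0.079     ]
[ 0.49363675 -0.18691973  0.079     ]
mat [array([ 0.425, -0.263,  0.014]), array([ 0.379, -0.061,  0.014]), array([ 0.598, -0.205,  0.014])]
[ 0.50738588 -0.1913979   0.079     ]
[ 0.481653   -0.20259434  0.079     ]
[ 0.47609273 -0.1807911   0.079     ]
[ 0.50441803 -0.17343273  0.079     ]
[ 0.49250077 -0.1869312   0.079     ]
{'fx': 323.30166387896895, 'fy': 323.30166387896895, 'cx': 286.8259982106697, 'cy': 206.7343709708959, 'extrinsics': array([[-3.69588011e-01, -8.86363255e-01, -2.78863554e-01,
         1.59794072e-01],
       [ 9.29195349e-01, -3.52280108e-01, -1.11779820e-01,
        -6.09185258e-01],
       [ 8.39442063e-04, -3.00431199e-01,  9.53803119e-01,
         3.73703906e-01],
       [ 0.00000000e+00,  0.00000000e+00,  0.00000000e+00,
         1.00000000e+00]])} [ 0.23111888 -0.58064551  0.24526994]
```

Both cameras agree: top centre about (0.493, -0.187), seal yaw about 23°. The tool yaw is already about 22° (mod 90°), so no turn is needed. I approach high with the jaws shut.

Call:
{"op": "send_rows", "data": {"moves": [[[0.024,0.036,0],[0,0,0],255],[[0.024,0.036,0],[0,0,0],255],[[0.024,0.036,0],[0,0,0],255],[[0.024,0.036,0],[0,0,0],255],[[0.024,0.036,0],[0,0,0],255],[[0.024,0.036,0],[0,0,0],255],[[0.024,0.036,0],[0,0,0],255],[[0.024,0.036,0],[0,0,0],255],[[0.024,0.036,0],[0,0,0],255],[[0.0,0.0,0],[0,0,0],255]]}}

```text
clock: 1.5
position: [0.4495, -0.2535, 0.2456]
ee_rot: [0.001, -0.191, 0.982, -0.0]
force: [-0.4, -0.3, 0.2]
opening: 0.002
```

```bash
python3 - <<'E'
from h import *
from cell import manip,cams,spotter
import cv2
s=manip.read_state();print(s['clock'],s['position'],s['ee_rot'],s['force'],s['opening'])
p=cams.camera_params('wrist')
im=cams.camera('wrist');cv2.imwrite('pics/wrist1.png',im[:,:,::-1])
print(p['extrinsics'].tolist(),proj(p,[.493,-.187,.079]))
for t in ['name_seal_top','seal_guide']:
        print(t,[(r['confidence'],r['at']) for r in spotter.recognise('wrist',t)])
E
```

```text
1.5 [ 0.44953195 -0.25345284  0.24564289] [ 7.43942771e-04 -1.91158261e-01  9.81558937e-01 -1.40013318e-04] [-0.38844711 -0.34937609  0.15397639] 0.0018129597947698296
[[-0.3750255513638341, -0.8838189097063742, -0.2796783342872441, 0.37817535738900715], [0.9270144553423051, -0.35748944979311464, -0.11333795865915886, -0.28240279119710004], [0.0001881772070822315, -0.3017704891669352, 0.9533805832181012, 0.3739654311323375], [0.0, 0.0, 0.0, 1.0]] (np.float64(332.03072110714476), np.float64(253.19157559670646))
name_seal_top [(0.87, [0.5215, -0.3444, 0.0639]), (0.78, [0.4515, -0.3193, 0.0653]), (0.71, [0.4859, -0.1896, 0.0783]), (0.59, [0.2939, -0.2174, 0.0669]), (0.4, [0.461, -0.1293, 0.0144])]
seal_guide [(0.76, [0.4791, -0.1764, 0.0275]), (0.5, [0.5563, -0.2709, 0.0601])]
```

View pics/wrist1.png

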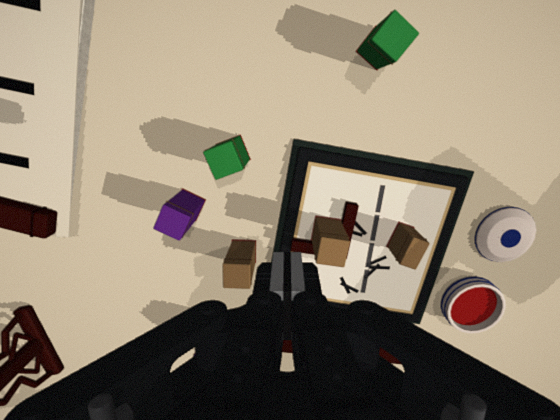

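The wrist view shows the target seal at (331,240) with the guide arms at (350,215) and (300,245), and the shut fingers at (287,275). I enlarge it to measure the top.

```bash
python3 - <<'E'
import cv2,numpy as np
a=cv2.imread('pics/wrist1.png')[195:285,280:380]
cv2.imwrite('pics/crop1.png',cv2.convertScaleAbs(cv2.resize(a,(800,600)[:2] if 0 else (660,594),interpolation=cv2.INTER_CUBIC),alpha=1.5))
E
```

```text
(no output)
```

View pics/crop1.png

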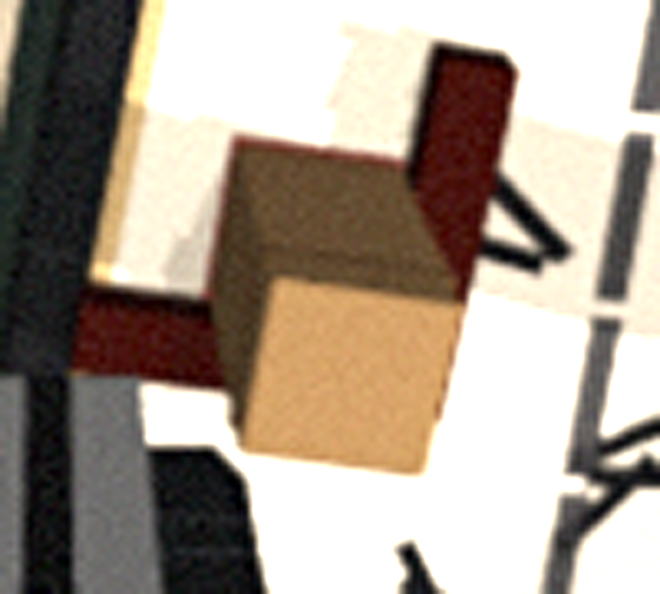

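The top face is the bright quadrilateral with crop corners (272,276), (465,300), (425,472) and (240,448). The guide is behind and to the left of it.

```bash
python3 - <<'E'
from h import *
from cell import cams,manip
p=cams.camera_params('wrist')
P=np.array([onz(p,280+u/6.6,195+v/6.6,.079) for u,v in [(272,276),(465,300),(425,472),(240,448)]])
print(P.round(4),P.mean(0))
for i in range(4):
    d=P[(i+1)%4]-P[i];print(np.linalg.norm(d),np.degrees(np.arctan2(d[1],d[0]))%90)
q=manip.read_state()['ee_rot'];print(2*np.degrees(np.arctan2(q[2],q[1]))%90, manip.read_state()['position'])
E
```

```text
[[ 0.4783 -0.2076  0.079 ]
 [ 0.4711 -0.1792  0.079 ]
 [ 0.4994 -0.1727  0.079 ]
 [ 0.5062 -0.2008  0.079 ]] [ 0.48874382 -0.19005459  0.079     ]
0.029295879348576224 14.095218252248515
0.02902335973190819 12.892377755354984
0.028865756637533126 13.552775356026103
0.02874423442018368 13.74072499793175
21.739467270262196 [ 0.44708878 -0.2565614   0.24536075]
```

Call:
{"op": "send_rows", "data": {"moves": [[[0.0,0.02,-0.03],[0,0,-4],255],[[0.0,0.0,-0.02],[0,0,-4],255],[[0,0,0],[0,0,0],255],[[0,0,0],[0,0,0],255],[[0,0,0],[0,0,0],255]]}}

```text
clock: 2.15
position: [0.4477, -0.2377, 0.1967]
ee_rot: [0.001, -0.119, 0.993, -0.001]
force: [0.4, 1.0, 0.0]
opening: -0.002
```

```bash
python3 - <<'E'
from h import *
from cell import manip,cams
import cv2
s=manip.read_state();p=cams.camera_params('wrist')
im=cams.camera('wrist')[:,:,::-1].copy();cv2.imwrite('pics/wrist2.png',im)
u,v=map(int,proj(p,[.491,-.187,.079]));print(u,v,s['position'],s['ee_rot'],s['force'])
import json;json.dump({k:(np.array(x).tolist()) for k,x in p.items()},open('p2.json','w'))
x0,y0=u-50,v-45;print(x0,y0)
cv2.imwrite('pics/crop2.png',cv2.convertScaleAbs(cv2.resize(im[y0:y0+90,x0:x0+100],(660,594),interpolation=cv2.INTER_CUBIC),alpha=1.5))
E
```

```text
333 266 [ 0.44773599 -0.2377081   0.1966618 ] [ 1.13520104e-03 -1.19246145e-01  9.92863872e-01 -6.32685656e-04] [0.42885737 1.00984992 0.01123864]
283 221
```

View pics/crop2.png

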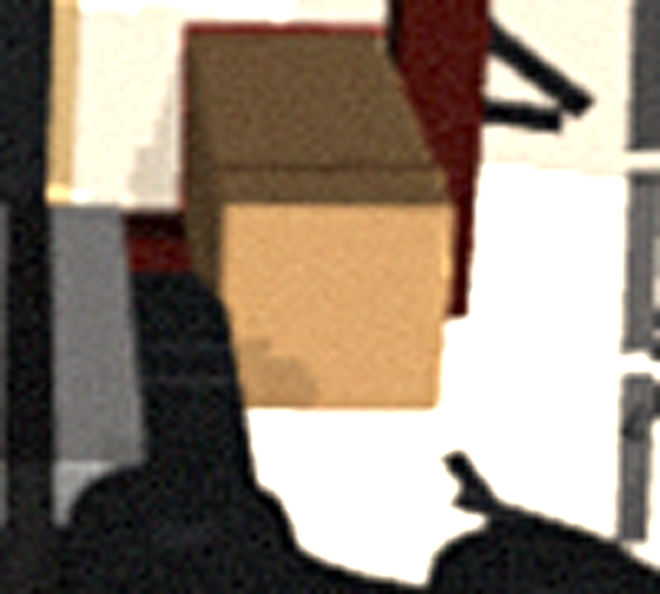

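The top face shows corners (222,203), (452,203) and (438,407). The fourth is hidden by a finger.

```bash
python3 - <<'E'
from h import *
import json
from cell import manip
p=json.load(open('p2.json'))
P=np.array([onz(p,283+u/6.6,221+v/6.6,.079) for u,v in [(222,203),(452,203),(438,407)]])
print(P.round(4),(P[0]+P[2])/2)
for i in range(2):
    d=P[i+1]-P[i];print(np.linalg.norm(d),np.degrees(np.arctan2(d[1],d[0]))%90)
for i in range(3):
  s=manip.read_state();q=s['ee_rot'];print(2*np.degrees(np.arctan2(q[2],q[1]))%90, s['position'])
E
```

```text
[[ 0.4811 -0.2041  0.079 ]
 [ 0.4742 -0.1759  0.079 ]
 [ 0.5026 -0.169   0.079 ]] [ 0.49183532 -0.18657302  0.079     ]
0.029088149879367645 13.702128929400146
0.029246711687866304 13.564406853712228
13.692252454209779 [ 0.44776658 -0.23754342  0.19666988]
13.692252454209779 [ 0.44776658 -0.23754342  0.19666988]
13.692252454209779 [ 0.44776658 -0.23754342  0.19666988]
```

Call:
{"op": "send_rows", "data": {"moves": [[[0.022,0.025,0],[0,0,0],255],[[0.0225,0.025,0],[0,0,0],255],[[0,0,0],[0,0,0],255],[[0,0,-0.04],[0,0,0],255],[[0,0,-0.03],[0,0,0],255],[[0,0,-0.01],[0,0,0],255],[[0,0,0],[0,0,0],255],[[0,0,0],[0,0,0],255],[[0,0,0],[0,0,0],255]]}}

```text
clock: 3.1
position: [0.4929, -0.1871, 0.1171]
ee_rot: [0.002, -0.119, 0.993, -0.001]
force: [-0.0, -0.5, -0.6]
opening: -0.004
```

```bash
python3 - <<'E'
from h import *
from cell import manip,cams
import cv2
s=manip.read_state();print(s['position'],s['ee_rot'],s['force'],s['opening'])
L=[]
for c in ['scene','side']:
    p=cams.camera_params(c);im=cams.camera(c)[:,:,::-1]
    u,v=map(int,proj(p,[.492,-.187,.08]))
    tip=s['position']-[0,0,.014];print(c,u,v,proj(p,tip))
    L.append(cv2.resize(im[v-50:v+50,u-50:u+50],(400,400),interpolation=cv2.INTER_CUBIC))
cv2.imwrite('pics/crop3.png',cv2.convertScaleAbs(np.hstack(L),alpha=1.5))
s=manip.read_state();print(s['position'],s['force'])
E
```

```text
[ 0.49286    -0.18706496  0.11711538] [ 1.77200267e-03 -1.19358213e-01  9.92849542e-01 -5.14566864e-04] [-0.00467094 -0.54280567 -0.56331362] -0.003660714453996647
scene 194 235 (np.float64(193.39436862820773), np.float64(226.9710004745365))
side 298 166 (np.float64(298.0420091939277), np.float64(157.83193590762122))
[ 0.49249607 -0.18684705  0.11675985] [-0.11307395 -0.3775193   0.61834844]
```

View pics/crop3.png

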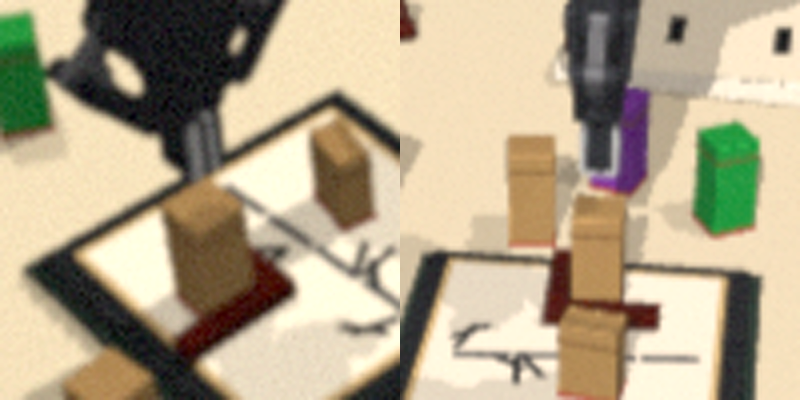

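The fingertips at crop (205,165) and (600,165) hang centred about 24 mm above the seal top. I descend slowly.

Call:
{"op": "send_rows", "data": {"moves": [[[0,0,-0.01],[0,0,0],255],[[0,0,-0.006],[0,0,0],255],[[0,0,-0.003],[0,0,0],255],[[0,0,-0.001],[0,0,0],255],[[0,0,-0.001],[0,0,0],255],[[0,0,-0.001],[0,0,0],255],[[0,0,0],[0,0,0],255],[[0,0,0],[0,0,0],255]]}}

```text
clock: 4.0
position: [0.4917, -0.1867, 0.0934]
ee_rot: [0.0, -0.119, 0.993, -0.0]
force: [-0.4, 0.8, 0.6]
opening: 0.002
```

Call:
{"op": "send_rows", "data": {"moves": [[[0,0,-0.001],[0,0,0],255],[[0,0,-0.001],[0,0,0],255],[[0,0,0],[0,0,0],255]]}}

```text
clock: 4.3
position: [0.4919, -0.1867, 0.0918]
ee_rot: [0.0, -0.119, 0.993, -0.0]
force: [-1.2, 0.3, 5.0]
opening: -0.003
```

In contact: 5 N vertical. 2 mm more should give about 10 N and 3 mm sink.

Call:
{"op": "send_rows", "data": {"moves": [[[0,0,-0.001],[0,0,0],255],[[0,0,-0.001],[0,0,0],255],[[0,0,0],[0,0,0],255]]}}

```text
clock: 4.6
position: [0.4921, -0.1868, 0.0902]
ee_rot: [0.0, -0.12, 0.993, -0.0]
force: [-1.3, 1.1, 7.7]
opening: -0.001
```

Call:
{"op": "send_rows", "data": {"moves": [[[0,0,-0.001],[0,0,0],255],[[0,0,0],[0,0,0],255],[[0,0,0],[0,0,0],255],[[0,0,0],[0,0,0],255],[[0,0,0],[0,0,0],255]]}}

```text
clock: 5.1
position: [0.4921, -0.1868, 0.0896]
ee_rot: [0.001, -0.12, 0.993, -0.0]
force: [-2.2, 1.4, 10.6]
opening: -0.0
```

Call:
{"op": "send_rows", "data": {"moves": [[[0,0,0],[0,0,0],255],[[0,0,0],[0,0,0],255],[[0,0,0],[0,0,0],255],[[0,0,0],[0,0,0],255],[[0,0,0],[0,0,0],255]]}}

```text
clock: 5.6
position: [0.4921, -0.1868, 0.0897]
ee_rot: [0.001, -0.12, 0.993, -0.0]
force: [-3.4, 1.8, 9.7]
opening: 0.003
```

Held at about 10 N (about 3.3 mm sink by the spring figures) for roughly 1 s. I release slowly, straight up.

Call:
{"op": "send_rows", "data": {"moves": [[[0,0,-0.0],[0,0,0],255],[[0,0,0.001],[0,0,0],255],[[0,0,0.001],[0,0,0],255],[[0,0,0.001],[0,0,0],255],[[0,0,0.001],[0,0,0],255],[[0,0,0.001],[0,0,0],255],[[0,0,0.002],[0,0,0],255],[[0,0,0.005],[0,0,0],255],[[0,0,0.015],[0,0,0],255],[[0,0,0.03],[0,0,0],255]]}}

```text
clock: 6.6
position: [0.4899, -0.1864, 0.1438]
ee_rot: [-0.003, -0.119, 0.993, 0.001]
force: [0.3, -0.5, 0.2]
opening: 0.0
```

Call:
{"op": "send_rows", "data": {"moves": [[[0,0,0.04],[0,0,0],255],[[0,0,0.04],[0,0,0],255],[[-0.02,-0.03,0.01],[0,0,0],255],[[-0.02,-0.03,0],[0,0,0],255],[[0,0,0],[0,0,0],255],[[0,0,0],[0,0,0],255],[[0,0,0],[0,0,0],255]]}}

```text
clock: 7.3
position: [0.4518, -0.2463, 0.2351]
ee_rot: [-0.0, -0.119, 0.993, 0.0]
force: [-0.2, 0.7, 0.7]
opening: -0.001
```

```bash
python3 - <<'E'
from h import *
from cell import manip,cams
import cv2
s=manip.read_state();print(s['clock'],s['position'],s['force'])
L=[]
for c in ['scene','wrist']:
    p=cams.camera_params(c);im=cams.camera(c)[:,:,::-1]
    u,v=map(int,proj(p,[.492,-.187,.079]));w=50;print(u,v)
    L.append(cv2.resize(im[v-w:v+w,u-w:u+w],(400,400),interpolation=cv2.INTER_CUBIC))
cv2.imwrite('pics/crop4.png',cv2.convertScaleAbs(np.hstack(L),alpha=1.5))
import json;json.dump({k:(np.array(x).tolist()) for k,x in p.items()},open('p4.json','w'))
E
```

```text
7.3 [ 0.451807   -0.24632269  0.23509398] [-0.17871555  0.65860993  0.69964956]
194 235
336 246
```

View pics/crop4.png

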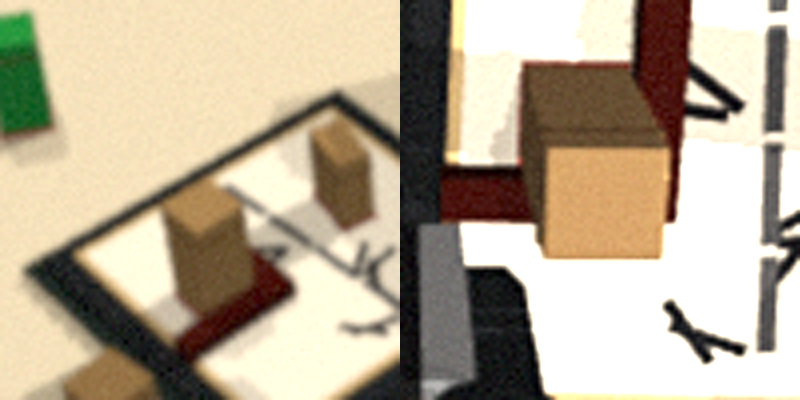

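The scene crop matches the one from before the press. The seal top is at (205,205) and the guide at (260,290), and the wrist view shows the seal upright and square in the corner. The hand is clear, so I hand it in.

```bash
python3 - <<'E'
from cell import manip
print(manip.sign_off())
E
```

```text
the job is handed in; nothing more can be done
None
```

I pressed the tan seal in the guide's corner straight down with the shut fingertips, then took the hand up and away. The job was handed in at about 7.4 s.

- **Press:** the readings were 7.7, 10.6 and 9.7 N, over about 1.1 s. By the given spring figures that is about 2.5 to 3.3 mm of cushion sink. I had no direct reading of the cushion.
- **After the press:** the scene and wrist pictures show the seal upright and square in the corner. In the scene crop the seal, guide and oblong seal have not visibly moved. The tool force was back to noise level.
- **Disagreements:**
  - A sideways force built up during the hold, to about 3.4 N along x and 1.8 N along y. I saw no shift of the seal afterwards, but I judged that by eye and did not measure it.
  - The first yaw estimate, from the fixed cameras, was about 23°. The sharper wrist views gave 13.7°, so I turned the tool to that.
  - The first wrist position was about 4 mm off because the arm was still settling. I measured it again before going down.

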